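# Chock the tube on the sloping building board

## Robot

A 6-joint arm with a two-finger parallel gripper is mounted at the origin on the work surface. World frame = base frame: x ahead of the robot, y to its left, z up, the work surface at z = 0. Lengths are in m, angles in rad, forces in N, time in s.
With the tool pointing down it reaches from about 0.3 to 0.775 m from the base axis. Payload 14.6 kg.
Tool frame: the origin (TCP) lies on the centre line of the jaws, within the pads' length; the fingertips stand 19 mm ahead of it and the grasp point (between the pads) is the TCP; z points along the fingers, y is the direction in which the jaws open and shut (so a half turn about z gives the same grasp; the last joint's range is limited). The gripper opens to 94 mm and grips with 3 to 60 N. Pads are 16 mm wide; open, the fingers measure 119 mm over their backs; the gripper's body (75 mm by 177 mm) begins 78 mm behind the grasp point.
Start: joints at [-0.067, 0.3, 1.521, -0, 1.321, -0.067], TCP at [0.55, -0, 0.197] pointing down, gripper open.
Joint ranges: [-3.03, 3.03], [-0.79, 2.21], [0.23, 2.52], [-1.04, 4.18], [0, 3.07], [-2.55, 2.55]. Speed limits (rad/s): [2.22, 2.22, 2.57, 3.14, 3.14, 3.14].

## Interface

Orientations are given as [roll, pitch, yaw] about the fixed x, y, z axes, in that order (R = Rz(yaw) Ry(pitch) Rx(roll)).
In Python, from station import ctrl gives the robot as it stands. The module is installed in compiled form; this text tells all that it offers.
- The arm moves only by the shell command python3 -m creep 'ROWS' [FORCE]. ROWS is a JSON object of lists of equal length, an entry for each row: "translation": the shift along the world's x, y, z in mm, a list of three; "yaw": the turn about the world's z in rad; "gripper": the closure in counts, from 0 (fully open) to 255 (shut). A call has 1 to 5 rows; each row is the pose to reach, as a shift and turn from the pose measured when the call began; what a row does not reach only later rows make up. A row lasts 1/12 s, in which the tool goes at most 41.7 mm and 7.16 degrees, less where a joint would pass 70% of its speed; a pose out of reach is approached as far as the arm can. A call with a gripper value outside its range is refused whole. The fingers move at their own pace and stop on an object; FORCE is the grip in N (left out, the last holds). Time passes only in rows, so rows that repeat a pose let the fingers close. It gives the time, the measured TCP pose, the force and the opening at its end, in the units of the state.
- ctrl.get_obs(): the state, without advancing time (a new reading comes with each control period).
- ctrl.camera(name): name is "scene" or "side" or "wrist"; returns a dict with "pixels" (420x560x3 uint8, red, green, blue), "depth" (420x560 float32, m along the optical axis (not along the pixel's ray), 0 where there is no reading), "fx", "fy", "cx", "cy" (pixels), "R" (3x3) and "t" (3): a world point X has camera coordinates R X + t; the wrist camera has in their place "tool_from_camera" (4x4, takes a point from camera to tool coordinates, whose origin is the TCP and whose axes are the flange's). Camera axes: x right, y down, z forward; pixel columns grow to the right and rows downward; lengths in m; the calibration is good to about 2 mm. A picture is of the moment at which its call begins: read the wrist's pose just before it.
- ctrl.hand_in(): hands the job in, once; it reports no verdict.
The state is a dict: "time_s": time; "qpos": joint angles; "joint_vel": joint speeds; "tau": joint torques, N m; "ee_pos": TCP position; "eef_rot": TCP orientation; "force": force on the tool from outside, world axes, zero at the start; "moment": the same for the moment, N m; "grip_width": finger opening in m.
Only numpy, scipy, OpenCV 4.12 (cv2) and the standard library are available. Lean on these libraries where they do the work, as an engineer would, in place of code of your own. Each camera call takes 0.05 s, during which the arm holds its last target. There are 200 camera calls.

## Task

The aluminium tube on the sloping building board is kept from rolling only by the sliding stop frame. Lay the rubber wedge chock on the board and push its thin edge snugly and squarely under the low side of the tube, at the middle of its length, hardly shifting the tube; only then draw the stop frame (the one with a wooden post to hold) fully back down the slope, so that the chock alone holds the tube where it was. Leave the chock in place and do not disturb the jar, the glue bottle or the screwdriver.

Things in the scene. Friction and masses are not known exactly. Their poses are not given: they have to be found in the camera images.
- board: Plywood board fixed on the bench, 316 mm along x, 360 mm wide, its top sloping down at 9 degrees towards its own +x (away from the robot). Origin on the bench, frame level, z up, y across the slope. The top is 50 mm above the bench at the origin, falls 0.158 mm per mm of x, and spans x = -198 mm (high end, with a low lip) to +118 mm.
- tube: Loose aluminium tube, diameter 60 mm, 260 mm long, about 0.3 kg, lying across the slope, free to roll. Origin at its centre, on its axis; its y is its axis, parallel to the board's y. At the start its low side rests against the stop frame's two uprights.
- wedge: Loose grey rubber wedge, 80 long (x), 46 wide (y), 34 mm high, 0.11 kg, flat on the bench. Origin mid-way in all three. Thin edge: bottom edge at x=-40; its face rises at 32 deg to x=+14, then a flat top to the blunt end x=+40. Grip its parallel sides. Laid on the board and touching the tube, its thin edge is 8.6 mm down-slope of the line where the tube rests. Friction holds it on the slope.
- fence (a joint): Slide of the stop frame, m: 0 = up against the tube (start), 0.06 = fully back down the slope; about 2.5 N of friction, stays where left. The frame is an aluminium U, 11 mm high: a 16 mm wide cross bar under the post, its inner side 130 mm down-slope of the tube's resting line at the start, and two side bars 106 mm either side of centre, each ending in a 39 mm high upright at the tube.
- fence_grip (a point): Point on the axis of the wooden post that stands on the middle of the stop frame's cross bar, square to the slope: diameter 24 mm, this point 31 mm off the board's surface, its top 51 mm and foot 11 mm off it. It moves with the frame, along the slope.
- jar: Bystander: closed white jar, diameter 56 mm, 75 mm high, on the bench on the other side of the board from the wedge. Origin at the centre of its underside.
- glue: Bystander: small bottle, diameter 40 mm, 100 mm high, on the bench. Origin at the centre of its underside.
- driver: Bystander: screwdriver lying on the bench beyond the board's low end. Origin near its middle, underneath.
There are look-alikes about, which are no part of the job. Leave any green or red look-alike of the wedge alone.

How it is judged:
By the outcome, as a careful person would: the job done as asked, in the order asked, and still so for the second after the job is handed in, with the robot touching nothing.
It also fails if it takes over 58 s, if anything falls off the work surface, if the arm or the gripper's body presses on something with over 40 N, if the wrist force passes 120 N, or if a joint passes its speed limit or range.

## Working session

There is one attempt and no reset: what is moved stays moved. The work goes in short steps, Python scripts to look and compute and a shell command to move; the robot and the scene stay as the last step left them, time stands still between calls to the robot, and variables do not carry over. Pictures are saved under pics/ and viewed, about 8 in all and at most 12, crops included, and the job is handed in when it is done.

```bash
mkdir -p pics
cat > h.py <<'E'
import numpy as np, cv2
from station import ctrl
from scipy.spatial.transform import Rotation as Ro
def shot(name,fn,crop=None,scale=1):
    o=ctrl.get_obs(); c=ctrl.camera(name)
    if name=="wrist":
        T=np.eye(4);T[:3,:3]=Ro.from_euler('xyz',o['eef_rot']).as_matrix();T[:3,3]=o['ee_pos']
        W=T@np.array(c['tool_from_camera'])
    else:
        W=np.eye(4);R=np.array(c['R']);W[:3,:3]=R.T;W[:3,3]=-R.T@np.array(c['t'])
    np.savez('pics/'+fn+'.npz',d=c['depth'],W=W,k=[c['fx'],c['fy'],c['cx'],c['cy']],p=c['pixels'])
    im=c['pixels'][:,:,::-1]
    if crop: a,b,e,f=crop; im=im[b:f,a:e]
    if scale!=1: im=cv2.resize(im,None,fx=scale,fy=scale,interpolation=cv2.INTER_CUBIC)
    cv2.imwrite('pics/'+fn+'.png',im)
def cloud(fn):
    z=np.load('pics/'+fn+'.npz');d=z['d'];fx,fy,cx,cy=z['k'];v,u=np.mgrid[:d.shape[0],:d.shape[1]]
    P=np.stack([(u-cx)/fx*d,(v-cy)/fy*d,d],-1)@z['W'][:3,:3].T+z['W'][:3,3]
    P[d==0]=np.nan
    return P,z['p']
E
python3 -c "
from h import *
shot('scene','s0');shot('side','d0')
a=cv2.imread('pics/s0.png');b=cv2.imread('pics/d0.png')
for f in('s0','d0'):
  z=np.load('pics/'+f+'.npz');print(z['W'].round(3).tolist())
o=ctrl.get_obs();print(o)"
```

```text
[[0.167, 0.54, -0.825, 1.442], [0.986, -0.076, 0.15, -0.133], [0.018, -0.838, -0.545, 0.683], [0.0, 0.0, 0.0, 1.0]]
[[0.87, -0.379, 0.314, 0.2], [-0.492, -0.657, 0.571, -0.604], [-0.011, -0.652, -0.758, 0.962], [0.0, 0.0, 0.0, 1.0]]
{'time_s': 0.1, 'qpos': array([-6.65789787e-02,  3.00412408e-01,  1.52149725e+00, -1.83591984e-05,
        1.32067598e+00, -6.66174033e-02]), 'joint_vel': array([ 1.57285740e-03, -1.51297134e-04, -2.18309294e-03,  3.12308625e-04,
       -5.09380608e-04,  2.74944876e-05]), 'tau': array([ 1.84928511e-03, -5.32644153e+01, -3.53284299e+01,  7.10431044e-02,
        2.34944851e-02, -7.30603051e-05]), 'ee_pos': array([5.49770770e-01, 1.89364930e-05, 1.96453986e-01]), 'eef_rot': array([-3.14060069e+00, -4.83571183e-05,  1.57083928e+00]), 'force': array([ 0.4603122 , -0.2097236 , -0.95550792]), 'moment': array([ 0.03294093,  0.04083539, -0.03969549]), 'grip_width': 0.09356226539072184}
```

View pics/s0.png

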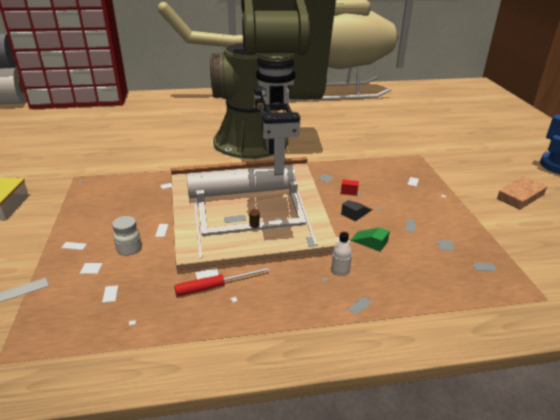

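View pics/d0.png

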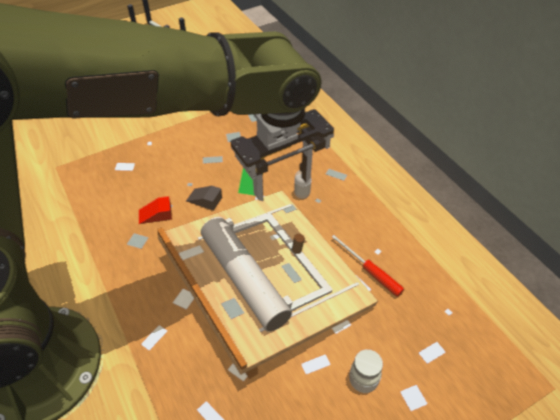

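The scene view shows the board at the centre, the tube at about (240,182), the post at (255,218), the grey wedge at (355,210) with red and green look-alikes beside it, and the glue at (342,255). In the side view the wedge is at (205,197), the tube runs (215,230)–(278,318), and the post is at (298,243).

```bash
python3 - <<'E'
from h import *
for f,boxes in (('s0',{'wedge':(338,198,374,222),'post':(248,208,262,230),'tube':(185,160,300,202),'board':(180,236,320,258),'glue':(330,232,354,275)}),('d0',{'wedge':(184,182,224,212),'post':(290,232,306,256),'tube':(200,218,290,330),'board':(160,200,375,365),'glue':(292,168,312,200)})):
    P,p=cloud(f)
    for n,(a,b,c,d) in boxes.items():
        Q=P[b:d,a:c].reshape(-1,3);C=p[b:d,a:c].reshape(-1,3).astype(int)
        m=~np.isnan(Q[:,0])
        if n in('wedge','post'): m&=(C.max(1)<95)&(Q[:,2]>.004)
        if n=='tube': m&=(C.max(1)-C.min(1)<30)&(Q[:,2]>.08)
        if n=='board' and f=='d0': m&=(Q[:,2]>.025)&(Q[:,2]<.1)
        if n=='glue': m&=(Q[:,2]>.02)
        Q=Q[m]
        print(f,n,len(Q),'min',Q.min(0).round(3),'max',Q.max(0).round(3),'med',np.median(Q,0).round(3), 'p2',np.percentile(Q,2,axis=0).round(3),'p98',np.percentile(Q,98,axis=0).round(3))
        if n=='wedge':
            r=cv2.minAreaRect((Q[:,:2]*1000).astype(np.float32));print(r,cv2.boxPoints(r).round().tolist())
            for zz in (.028,):
                T=Q[Q[:,2]>zz];r=cv2.minAreaRect((T[:,:2]*1000).astype(np.float32));print('top',len(T),r)
        if n=='tube':
            T=Q[:,:2]-Q[:,:2].mean(0);u=np.linalg.svd(T,full_matrices=0)[2][0];print('dir',u)
E
python3 -m creep '{"translation":[[0,40,20],[0,80,40],[0,120,60],[0,160,70],[0,160,70]],"yaw":[0,0,0,0,0],"gripper":[0,0,0,0,0]}'
```

```text
s0 wedge 355 min [0.45  0.184 0.004] max [0.503 0.263 0.039] med [0.482 0.209 0.024] p2 [0.46  0.185 0.005] p98 [0.5   0.254 0.037]
((464.8890075683594, 223.32955932617188), (47.66929244995117, 69.61271667480469), 36.246681213378906) [[425.0, 237.0], [466.0, 181.0], [505.0, 209.0], [464.0, 265.0]]
top 147 ((474.1005859375, 212.88803100585938), (45.144840240478516, 40.456390380859375), 34.72523880004883)
s0 post 133 min [ 0.56  -0.06   0.046] max [ 0.575 -0.038  0.096] med [ 0.568 -0.05   0.077] p2 [ 0.562 -0.059  0.05 ] p98 [ 0.573 -0.038  0.095]
s0 tube 2567 min [ 0.325 -0.198  0.08 ] max [0.611 0.066 0.246] med [ 0.448 -0.064  0.112] p2 [ 0.415 -0.188  0.082] p98 [0.608 0.06  0.234]
dir [-0.10541493 -0.99442832]
s0 board 3069 min [ 0.559 -0.215 -0.001] max [0.64  0.095 0.047] med [ 0.61  -0.065  0.037] p2 [ 0.569 -0.211  0.002] p98 [0.634 0.086 0.044]
s0 glue 683 min [0.583 0.105 0.02 ] max [0.701 0.144 0.102] med [0.688 0.122 0.053] p2 [0.594 0.106 0.022] p98 [0.699 0.141 0.101]
d0 wedge 363 min [0.426 0.185 0.004] max [0.501 0.26  0.041] med [0.457 0.21  0.02 ] p2 [0.431 0.187 0.
[... 316 characters left out ...]
 [ 0.547 -0.06   0.06 ] max [ 0.566 -0.046  0.098] med [ 0.554 -0.055  0.078] p2 [ 0.548 -0.059  0.061] p98 [ 0.563 -0.047  0.096]
d0 tube 3634 min [ 0.365 -0.196  0.08 ] max [0.472 0.068 0.131] med [ 0.42  -0.089  0.121] p2 [ 0.394 -0.194  0.091] p98 [0.456 0.056 0.128]
dir [ 0.0450746  -0.99898362]
d0 board 18688 min [ 0.311 -0.341  0.025] max [0.694 0.252 0.1  ] med [ 0.487 -0.091  0.059] p2 [ 0.321 -0.234  0.033] p98 [0.631 0.122 0.096]
d0 glue 402 min [ 0.596 -0.011  0.02 ] max [0.697 0.142 0.247] med [0.664 0.11  0.061] p2 [ 0.597 -0.009  0.022] p98 [0.693 0.135 0.242]
time_s: 0.52
ee_pos: [0.5496, 0.1648, 0.2684]
eef_rot: [3.14, -0.002, 1.574]
force: [-0.5, 0.2, 0.8]
grip_width: 0.094
```

```bash
python3 -c "
from h import *
shot('wrist','w0');z=np.load('pics/w0.npz');print(z['W'].round(3).tolist(),z['k'])"
```

```text
[[1.0, 0.003, 0.003, 0.549], [0.003, -0.963, -0.268, 0.243], [0.002, 0.268, -0.963, 0.457], [0.0, 0.0, 0.0, 1.0]] [306.78615171 306.78615171 276.82543578 209.43501099]
```

View pics/w0.png

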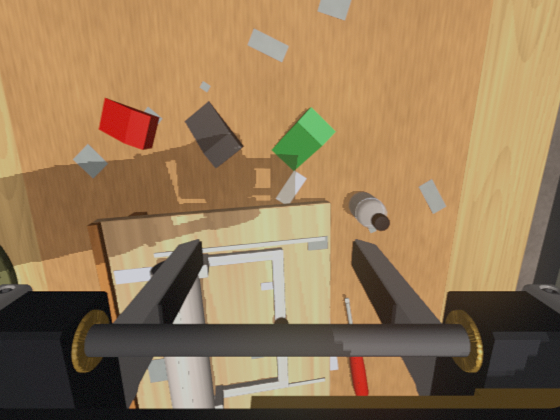

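The wrist view shows the grey wedge at (213,134), its flat top nearest the bottom right, the tube at (185,340), and the frame's cross bar at u≈280 with the post at about (282,322).

Run:
```python
from h import *
P,p=cloud('w0')
def ta(Q,n):
    r=cv2.minAreaRect((Q[:,:2]*1000).astype(np.float32));print(n,len(Q),np.round(r[0],1),np.round(r[1],1),round(r[2],1),cv2.boxPoints(r).round().tolist())
Q=P[90:175,178:250].reshape(-1,3);C=p[90:175,178:250].reshape(-1,3).astype(int)
print('bench z',np.nanmedian(P[30:90,100:240,2]))
m=(Q[:,2]>.008);ta(Q[m],'wedge z>8');m=(Q[:,2]>.031);ta(Q[m],'top');print(np.percentile(Q[:,2],99))
# board plane from region right of crossbar & between
B=np.concatenate([P[215:238,110:325].reshape(-1,3),P[262:312,215:268].reshape(-1,3),P[255:310,292:325].reshape(-1,3)])
for i in range(3):
    A=np.c_[B[:,:2],np.ones(len(B))];k=np.linalg.lstsq(A,B[:,2],rcond=None)[0];r=abs(B[:,2]-A@k);B=B[r<max(.0015,np.median(r)*2)]
print('plane',k,'slope',np.degrees(np.arctan(np.hypot(k[0],k[1]))),'dir',np.degrees(np.arctan2(-k[1],-k[0])),len(B))
# heights above plane
H=(P[...,2]-(P[...,0]*k[0]+P[...,1]*k[1]+k[2]))/np.sqrt(1+k[0]**2+k[1]**2)
np.savez('pics/plane.npz',k=k)
for nm in('w0','d0'):
    P,p=cloud(nm);H=(P[...,2]-(P[...,0]*k[0]+P[...,1]*k[1]+k[2]))*.9877
    x,y=P[...,0],P[...,1]
    bar=(H>.008)&(H<.014)&(x>.5)&(x<.61)&(y>-.2)&(y<.09); 
    if nm=='w0': bar[:, :230]=0
    ta(P[bar],nm+' bar')
    t=(H>.055)&(H<.064)&(x>.36)&(x<.48)&(y<.07)&(y>-.2);
    ta(P[t],nm+' tube top')
    po=(H>.045)&(H<.055)&(x>.53)&(x<.6)&(y<-.03)&(y>-.08);ta(P[po],nm+' posttop')
    bd=(abs(H)<.003)&(x>.25)&(x<.7)&(y<.15)&(y>-.3);ta(P[bd],nm+' board')
```

```text
bench z 0.0010344778675263622
wedge z>8 1713 [462.3 226.1] [46.3 70.5] 37.2 [[423.0, 240.0], [465.0, 184.0], [502.0, 212.0], [459.0, 268.0]]
top 794 [473.6 211.1] [46.2 32.8] 37.3 [[445.0, 210.0], [465.0, 184.0], [502.0, 212.0], [482.0, 238.0]]
nan
 ** On entry to DLASCL parameter number  4 had an illegal value
 ** On entry to DLASCL parameter number  4 had an illegal valueTraceback (most recent call last):
  File "<stdin>", line 11, in <module>
    x, resids, rank, s = _umath_linalg.lstsq(a, b, rcond,
                         ~~~~~~~~~~~~~~~~~~~^^^^^^^^^^^^^
                                             signature=signature)
                                             ^^^^^^^^^^^^^^^^^^^^
    raise LinAlgError("SVD did not converge in Linear Least Squares")
numpy.linalg.LinAlgError: SVD did not converge in Linear Least Squares
```

```bash
cat > m.py <<'E'
from h import *
def ta(Q,n):
    if len(Q)<8: print(n,len(Q));return
    r=cv2.minAreaRect((Q[:,:2]*1000).astype(np.float32));print(n,len(Q),np.round(r[0],1),np.round(r[1],1),round(r[2],1),cv2.boxPoints(r).round().tolist())
if __name__=="__main__":
    P,p=cloud('w0')
    B=np.concatenate([P[215:238,110:325].reshape(-1,3),P[262:312,215:268].reshape(-1,3),P[255:310,292:325].reshape(-1,3)])
    B=B[~np.isnan(B[:,0])];B=B[(B[:,2]>.02)&(B[:,2]<.1)]
    for i in range(6):
        A=np.c_[B[:,:2],np.ones(len(B))];k=np.linalg.lstsq(A,B[:,2],rcond=None)[0];r=abs(B[:,2]-A@k);B=B[r<max(.0015,np.median(r)*2)]
    print('plane',k,'slope',np.degrees(np.arctan(np.hypot(k[0],k[1]))),'dir',np.degrees(np.arctan2(-k[1],-k[0])),len(B))
    np.savez('pics/plane.npz',k=k)
    for nm in('w0','d0','s0'):
        P,p=cloud(nm);H=(P[...,2]-(P[...,0]*k[0]+P[...,1]*k[1]+k[2]))*.9877
        x,y=P[...,0],P[...,1]
        bar=(H>.008)&(H<.014)&(x>.5)&(x<.61)&(y>-.13)&(y<.03)
        if nm=='w0': bar[:, :230]=0
        ta(P[bar],nm+' bar')
        t=(H>.055)&(H<.064)&(x>.36)&(x<.48)&(y<.07)&(y>-.2);
        ta(P[t],nm+' tube top')
        po=(H>.045)&(H<.055)&(x>.53)&(x<.6)&(y<-.03)&(y>-.08);ta(P[po],nm+' posttop')
        bd=(abs(H)<.003)&(x>.25)&(x<.7)&(y<.15)&(y>-.3);ta(P[bd],nm+' board')
E
python3 m.py
python3 -m creep '{"translation":[[-20,15,-10],[-40,30,-20],[-60,45,-30],[-81,52,-40],[-81,52,-50]],"yaw":[0.12,0.24,0.36,0.48,0.60],"gripper":[0,0,0,0,0]}'
```

```text
plane [-0.15620316 -0.00696128  0.13076341] slope 8.886710885726263 dir 2.551729924059113 8296
w0 bar 571 [555.7 -50.2] [ 16.8 160. ] 2.6 [[544.0, 29.0], [551.0, -131.0], [568.0, -130.0], [560.0, 30.0]]
w0 tube top 1565 [428.  -51.1] [ 34.6 174.7] 2.1 [[408.0, 36.0], [414.0, -139.0], [449.0, -138.0], [442.0, 37.0]]
w0 posttop 0
w0 board 23833 [511.8 -47. ] [375.9 363.7] 4.0 [[312.0, 121.0], [337.0, -242.0], [712.0, -215.0], [687.0, 148.0]]
d0 bar 364 [556.8 -50.1] [ 18.3 159.6] 2.5 [[544.0, 29.0], [551.0, -130.0], [569.0, -129.0], [563.0, 30.0]]
d0 tube top 1919 [427.4 -62.5] [ 41.6 263.2] 2.8 [[400.0, 68.0], [413.0, -195.0], [455.0, -193.0], [442.0, 70.0]]
d0 posttop 90 [562.7 -47.1] [23.4 22.6] 49.4 [[547.0, -49.0], [564.0, -63.0], [579.0, -46.0], [562.0, -31.0]]
d0 board 12864 [510.3 -49.4] [384.9 365.1] 1.9 [[312.0, 127.0], [324.0, -238.0], [709.0, -225.0], [697.0, 139.0]]
s0 bar 347 [555.5 -49.8] [ 22.2 159.2] 3.1 [[540.0, 29.0], [549.0, -130.0], [571.0, -129.0], [562.0, 30.0]]
s0 tube top 863 [429.3 -64.3] [ 41.1 260. ] 3.0 [[402.0, 64.0], [415.0, -195.0], [457.0, -193.0], [443.0, 67.0]]
s0 posttop 79 [563.2 -48. ] [22.8 21.5] 62.9 [[548.0, -53.0], [568.0, -63.0], [578.0, -43.0], [559.0, -33.0]]
s0 board 8969 [514.8 -47.7] [381.8 370.5] 1.9 [[318.0, 131.0], [330.0, -239.0], [712.0, -226.0], [699.0, 144.0]]
time_s: 0.98
ee_pos: [0.466, 0.2159, 0.2166]
eef_rot: [-3.141, -0.001, 2.182]
force: [1.2, 0.4, 0.3]
grip_width: 0.094
```

```bash
python3 -m creep '{"translation":[[3,1,-30],[3,1,-60],[3,1,-90],[3,1,-115],[3,1,-140]],"yaw":[0.04,0.04,0.04,0.04,0.04],"gripper":[80,80,80,80,80]}'
cat > cyl.py <<'E'
from h import *
from scipy.optimize import least_squares
import sys
k=np.load('pics/plane.npz')['k']
for nm in sys.argv[1:]:
    P,p=cloud(nm);H=(P[...,2]-(P[...,0]*k[0]+P[...,1]*k[1]+k[2]))*.9877
    x,y=P[...,0],P[...,1]
    m=(H>.042)&(H<.066)&(x>.37)&(x<.48)&(y<.09)&(y>-.22)
    Q=P[m]
    def f(a):
        u=np.array([-np.sin(a[2]),np.cos(a[2]),a[3]]);u/=np.linalg.norm(u)
        d=Q-np.array([a[0],-.06,a[1]]);d=d-np.outer(d@u,u);return np.linalg.norm(d,axis=1)-.03
    r=least_squares(f,[.428,.094,.045,0],loss='soft_l1',f_scale=.001)
    a=r.x;s=(Q[:,1]+.06)
    y0,y1=np.percentile(Q[:,1],[.3,99.7])
    print(nm,len(Q),'axis x,z at y=-.06',a[:2].round(4),'yaw',a[2].round(4),a[3].round(4),'ends',y0.round(4),y1.round(4),'rms',np.median(abs(f(a))).round(5),'H',((a[1]-(a[0]*k[0]-.06*k[1]+k[2]))*.988).round(4))
E
python3 cyl.py s0 d0 w0
```

```text
time_s: 1.4
ee_pos: [0.4685, 0.2156, 0.0745]
eef_rot: [-3.139, -0.002, 2.221]
force: [0.6, 0.3, -1.3]
grip_width: 0.0656
s0 1608 axis x,z at y=-.06 [0.4226 0.0961] yaw 0.0455 0.0011 ends -0.1933 0.0652 rms 0.00115 H 0.0305
d0 3092 axis x,z at y=-.06 [0.4249 0.096 ] yaw 0.0446 0.0012 ends -0.194 0.0663 rms 0.00086 H 0.0308
w0 2780 axis x,z at y=-.06 [0.4233 0.0952] yaw 0.045 0.0002 ends -0.1472 0.0638 rms 0.00038 H 0.0298
```

```bash
python3 -m creep '{"translation":[[0,1,-25],[0,1,-46],[0,1,-50],[0,1,-50],[0,1,-50]],"yaw":[0,0,0,0,0],"gripper":[80,80,80,100,150]}' 15
python3 -m creep '{"translation":[[0,0,0],[0,0,0],[0,0,0],[0,0,0],[0,0,0]],"yaw":[0,0,0,0,0],"gripper":[200,200,200,200,200]}' 15
```

```text
time_s: 1.82
ee_pos: [0.469, 0.2162, 0.0253]
eef_rot: [-3.14, -0.001, 2.221]
force: [0.2, -0.6, 0.8]
grip_width: 0.0545
time_s: 2.23
ee_pos: [0.4693, 0.2164, 0.0258]
eef_rot: [-3.141, -0.001, 2.221]
force: [-0.3, 0.8, 2.3]
grip_width: 0.0222
```

```bash
python3 -c "
from h import *
shot('wrist','w1');shot('side','d1',(140,120,340,270),2)
a=cv2.imread('pics/w1.png');b=cv2.imread('pics/d1.png');
c=np.zeros((600,800,3),np.uint8);c[:300,:400]=cv2.resize(a,(400,300));c[300:,:400]=b;c[:,400:]=0
c[:300,400:]=a[60:360,80:480];cv2.imwrite('pics/c1.png',c)"
```

```text
(no output)
```

View pics/c1.png

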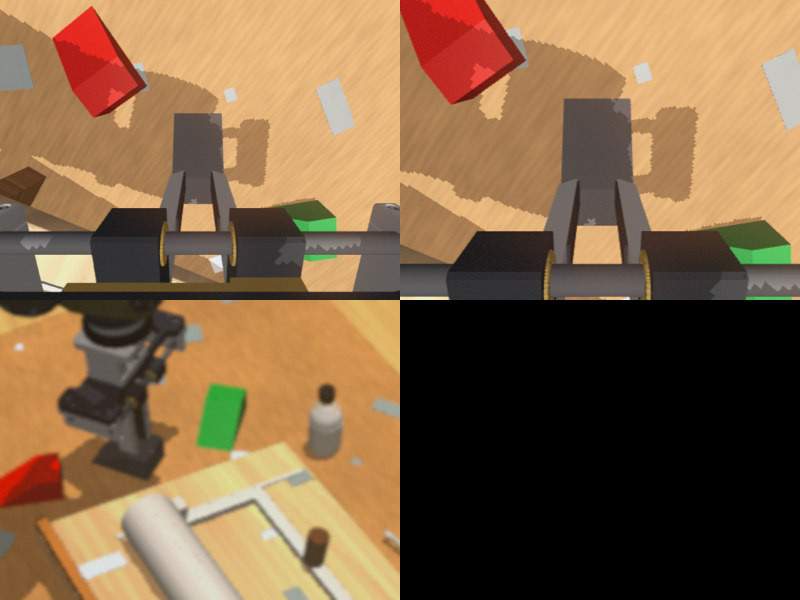

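The fingers appear to sit on the wedge at crop (565–632, 100–200), squarely aligned, but the reported width of 22 mm disagrees with a 46 mm wedge. I'll lift a little and check.

```bash
python3 -m creep '{"translation":[[0,0,0],[0,0,5],[0,0,15],[0,0,30],[0,0,30]],"yaw":[0,0,0,0,0],"gripper":[200,200,200,200,200]}' 15
python3 -c "
from h import *
print(ctrl.get_obs()['grip_width'],ctrl.get_obs()['force'])
shot('wrist','w2',(180,130,380,330),2.5);shot('side','d2',(150,150,290,250),3.5)
a=cv2.imread('pics/w2.png');b=cv2.imread('pics/d2.png');cv2.imwrite('pics/c2.png',np.hstack([cv2.resize(a,(400,400)),cv2.resize(b,(400,400))[:, :]]))"
```

```text
time_s: 2.75
ee_pos: [0.4705, 0.2169, 0.0586]
eef_rot: [3.139, -0.0, 2.221]
force: [-0.2, -0.6, -0.4]
grip_width: 0.0203
0.02026403762042863 [-0.22837407 -0.62403637 -0.43447553]
```

View pics/c2.png

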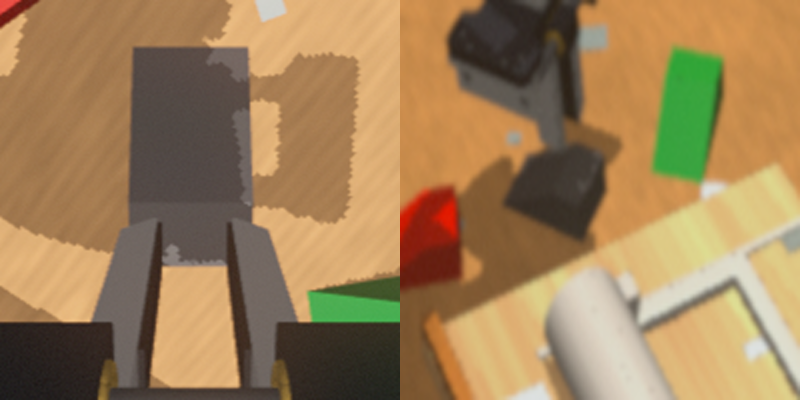

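Run:
```python
from m import *
for nm in('d0','d1','d2','w0','w1','w2'):
    P,p=cloud(nm);C=p.astype(int)
    x,y,z=P[...,0],P[...,1],P[...,2]
    m=(x>.38)&(x<.54)&(y>.15)&(y<.30)&(C.max(2)-C.min(2)<28)
    ta(P[m&(z>.008)&(z<.04)],nm+' wedge');ta(P[m&(z>.031)&(z<.037)],nm+' top')
    if nm in('w1','w2'):
        ta(P[m&(z>.041)],nm+' higher');Q=P[(x>.4)&(x<.55)&(y>.13)&(y<.3)&(z>.041)&(z<.12)];print(Q.min(0),Q.max(0))
```

```text
d0 wedge 461 [462.3 224.1] [44.  71.7] 36.8 [[423.0, 240.0], [466.0, 182.0], [501.0, 209.0], [458.0, 266.0]]
d0 top 162 [472.1 211. ] [43.5 36.4] 40.2 [[444.0, 211.0], [467.0, 183.0], [500.0, 211.0], [477.0, 239.0]]
d1 wedge 403 [462.7 224.5] [46.9 72.1] 37.8 [[422.0, 239.0], [466.0, 182.0], [503.0, 210.0], [459.0, 267.0]]
d1 top 127 [474.5 211.3] [45.5 35.9] 34.9 [[446.0, 213.0], [466.0, 184.0], [503.0, 210.0], [483.0, 239.0]]
d2 wedge 485 [462.8 225.8] [47.7 72.6] 37.9 [[422.0, 240.0], [466.0, 183.0], [504.0, 212.0], [459.0, 269.0]]
d2 top 162 [473.6 212.1] [47.7 36.3] 37.7 [[444.0, 212.0], [466.0, 183.0], [504.0, 212.0], [481.0, 241.0]]
w0 wedge 1637 [462.6 226.8] [44.9 70. ] 37.2 [[424.0, 241.0], [466.0, 185.0], [502.0, 212.0], [459.0, 268.0]]
w0 top 753 [474.  211.7] [44.9 32.3] 37.4 [[446.0, 211.0], [466.0, 185.0], [502.0, 213.0], [482.0, 238.0]]
w1 wedge 6102 [462.1 226.4] [45.1 70.5] 37.2 [[423.0, 241.0], [465.0, 185.0], [501.0, 212.0], [459.0, 268.0]]
w1 top 1735 [474.2 211.9] [44.5 33.3] 40.1 [[446.0, 210.0], [468.0, 185.0], [502.0, 213.0], [480.0, 239.0]]
w1 higher 48225 [463.1 225.3] [159.6  47.9] 37.5 [[385.0, 196.0], [414.0, 158.0], [541.0, 255.0], [512.0, 293.0]]
[0.44522976 0.1300017  0.0410577 ] [0.53048271 0.23797909 0.11991132]
w2 wedge 4963 [462.4 226. ] [45.  70.3] 37.0 [[423.0, 241.0], [466.0, 184.0], [501.0, 211.0], [459.0, 268.0]]
w2 top 1793 [473.3 211.5] [44.6 33.4] 35.7 [[445.0, 212.0], [465.0, 185.0], [501.0, 211.0], [482.0, 238.0]]
w2 higher 48685 [464.  225.4] [159.2  48.5] 37.0 [[386.0, 197.0], [415.0, 158.0], [542.0, 254.0], [513.0, 293.0]]
[0.44719582 0.13001091 0.04100364] [0.54979132 0.2378473  0.11999958]
```

Run:
```python
from m import *
for nm in('w0','w1','w2','d1','d2'):
    P,p=cloud(nm);x,y,z=P[...,0],P[...,1],P[...,2]
    c={'w0':(.55,.165)}.get(nm,(.469,.217))
    for lo in np.arange(.035,.3,.02):
        m=(np.hypot(x-c[0],y-c[1])<.075)&(z>lo)&(z<lo+.02)
        if m.sum()>3: print(nm,round(lo,3),m.sum(),P[m].min(0).round(3),P[m].max(0).round(3),np.median(P[m],0).round(3))
```

```text
w0 0.035 2046 [0.485 0.09  0.035] [0.611 0.217 0.055] [0.547 0.117 0.044]
w0 0.275 795 [0.491 0.157 0.277] [0.608 0.175 0.295] [0.503 0.173 0.288]
w0 0.295 1353 [0.49  0.156 0.295] [0.609 0.175 0.315] [0.596 0.173 0.306]
w1 0.035 840 [0.446 0.191 0.035] [0.492 0.238 0.055] [0.474 0.215 0.043]
w1 0.055 920 [0.445 0.203 0.055] [0.483 0.238 0.075] [0.47  0.217 0.066]
w1 0.075 1338 [0.445 0.203 0.075] [0.483 0.238 0.095] [0.473 0.217 0.086]
w1 0.095 1143 [0.445 0.202 0.095] [0.483 0.238 0.115] [0.465 0.217 0.104]
w1 0.115 1152 [0.399 0.162 0.115] [0.536 0.278 0.135] [0.474 0.217 0.133]
w1 0.135 26051 [0.397 0.164 0.135] [0.535 0.282 0.155] [0.455 0.237 0.148]
w1 0.155 22190 [0.411 0.2   0.155] [0.502 0.27  0.169] [0.456 0.233 0.157]
w2 0.035 293 [0.451 0.194 0.035] [0.492 0.232 0.037] [0.477 0.209 0.035]
w2 0.055 146 [0.449 0.205 0.067] [0.483 0.236 0.075] [0.466 0.217 0.073]
w2 0.075 694 [0.447 0.205 0.075] [0.483 0.238 0.095] [0.474 0.218 0.086]
w2 0.095 1012 [0.447 0.204 0.095] [0.483 0.238 0.115] [0.467 0.217 0.106]
w2 0.115 1328 [0.447 0.204 0.115] [0.484 0.238 0.135] [0.467 0.217 0
[... 1631 characters left out ...]
0.115] [0.494 0.227 0.135] [0.463 0.203 0.122]
d2 0.135 12 [0.457 0.197 0.136] [0.468 0.203 0.146] [0.461 0.2   0.138]
d2 0.155 55 [0.453 0.17  0.163] [0.536 0.27  0.175] [0.486 0.201 0.171]
d2 0.175 296 [0.408 0.158 0.175] [0.539 0.266 0.191] [0.489 0.198 0.184]
d2 0.195 620 [0.396 0.15  0.196] [0.542 0.261 0.215] [0.442 0.191 0.207]
d2 0.215 191 [0.428 0.175 0.215] [0.496 0.214 0.235] [0.447 0.193 0.222]
d2 0.235 277 [0.421 0.167 0.235] [0.503 0.236 0.255] [0.445 0.189 0.25 ]
d2 0.255 363 [0.422 0.171 0.255] [0.506 0.238 0.275] [0.458 0.19  0.263]
d2 0.275 131 [0.436 0.182 0.275] [0.486 0.218 0.293] [0.454 0.189 0.283]
d2 0.295 81 [0.46  0.153 0.3  ] [0.515 0.175 0.315] [0.485 0.162 0.31 ]
```

Comparing the depth data with the reported pose shows that the fingertips sit about 8 mm above the reported TCP height, not 19 mm below it. Both the wrist and side cameras agree, so the tool z is 27 mm off. The fingers closed just above the wedge, which has not moved. I'll correct for this and grasp again.

```bash
python3 -m creep '{"translation":[[-1,0,0],[-1,0,0],[-1,0,0],[-1,0,0],[-1,0,0]],"yaw":[0,0,0,0,0],"gripper":[80,80,80,80,80]}' 15
python3 -m creep '{"translation":[[0,0,0],[0,0,-25],[0,0,-50],[0,0,-60],[0,0,-62]],"yaw":[0,0,0,0,0],"gripper":[80,80,80,80,80]}' 15
python3 -m creep '{"translation":[[0,0,0],[0,0,0],[0,0,0],[0,0,0],[0,0,0]],"yaw":[0,0,0,0,0],"gripper":[180,180,180,180,180]}' 15
```

```text
time_s: 3.27
ee_pos: [0.4685, 0.2165, 0.056]
eef_rot: [-3.142, -0.001, 2.221]
force: [-0.0, -0.2, 0.7]
grip_width: 0.0499
time_s: 3.68
ee_pos: [0.4674, 0.216, -0.0078]
eef_rot: [-3.138, -0.002, 2.221]
force: [-0.6, -0.4, -0.5]
grip_width: 0.0643
time_s: 4.1
ee_pos: [0.468, 0.2163, -0.0067]
eef_rot: [-3.14, -0.001, 2.221]
force: [-0.7, -0.8, 6.6]
grip_width: 0.0462
```

```bash
python3 -m creep '{"translation":[[0,0,20],[0,0,60],[0,0,100],[0,0,140],[0,0,165]],"yaw":[0,0,0,0,0],"gripper":[180,180,180,180,180]}' 15
python3 -m creep '{"translation":[[5,-30,0],[10,-60,0],[15,-95,0],[20,-130,0],[25,-160,0]],"yaw":[0.12,0.24,0.36,0.48,0.60],"gripper":[180,180,180,180,180]}'
python3 -m creep '{"translation":[[5,-35,0],[10,-75,0],[10,-110,0],[10,-117,0],[10,-117,0]],"yaw":[0.12,0.24,0.36,0.366,0.366],"gripper":[180,180,180,180,180]}'
```

```text
time_s: 4.52
ee_pos: [0.4687, 0.2165, 0.1627]
eef_rot: [3.139, -0.0, 2.221]
force: [0.4, -0.5, -0.4]
grip_width: 0.0459
time_s: 4.93
ee_pos: [0.4933, 0.0564, 0.1632]
eef_rot: [3.139, 0.0, 2.816]
force: [-0.2, -0.1, -0.9]
grip_width: 0.0464
time_s: 5.35
ee_pos: [0.5031, -0.0631, 0.1633]
eef_rot: [3.139, 0.0, -3.103]
force: [-0.2, 0.5, -1.7]
grip_width: 0.046
```

Run:
```python
from m import *
shot('wrist','w3');shot('side','d3',(160,150,400,330),2)
for nm in ('w3','d3'):
    P,p=cloud(nm);C=p.astype(int);x,y,z=P[...,0],P[...,1],P[...,2]
    m=(x>.40)&(x<.56)&(y>-.11)&(y<-.01)&(C.max(2)-C.min(2)<28)&(C.max(2)<140)
    ta(P[m&(z>.15)&(z<.22)],nm+' wedge');
    for lo in(.16,.17,.18,.19,.2):ta(P[m&(z>lo)&(z<lo+.01)],nm+' %.3f'%lo)
a=cv2.imread('pics/w3.png');b=cv2.imread('pics/d3.png')
cv2.imwrite('pics/c3.png',np.hstack([cv2.resize(a,(400,300)),cv2.resize(b,(400,300))]))
```

```text
w3 wedge 14211 [487.5 -63.7] [79.7 69.6] 2.3 [[446.0, -31.0], [449.0, -100.0], [529.0, -97.0], [526.0, -27.0]]
w3 0.160 20 [448.3 -65.3] [ 0.7 39.6] 2.3 [[447.0, -46.0], [449.0, -85.0], [449.0, -85.0], [448.0, -46.0]]
w3 0.170 2237 [471.1 -64.2] [46.9 63.8] 2.4 [[446.0, -33.0], [449.0, -97.0], [496.0, -95.0], [493.0, -31.0]]
w3 0.180 2825 [477.2 -64.2] [35.2 69.4] 2.5 [[458.0, -30.0], [461.0, -100.0], [496.0, -98.0], [493.0, -29.0]]
w3 0.190 3129 [487.1 -63.6] [22.  68.8] 2.3 [[475.0, -30.0], [478.0, -98.0], [500.0, -98.0], [497.0, -29.0]]
w3 0.200 5361 [509.6 -62.4] [35.2 69.1] 3.1 [[490.0, -29.0], [494.0, -98.0], [529.0, -96.0], [525.0, -27.0]]
d3 wedge 846 [482.2 -70.5] [65.5 76.7] 33.9 [[434.0, -57.0], [476.0, -121.0], [531.0, -84.0], [488.0, -20.0]]
d3 0.160 0
d3 0.170 179 [489.4 -64.9] [42.4 78.8] 88.3 [[449.0, -85.0], [528.0, -87.0], [529.0, -45.0], [451.0, -43.0]]
d3 0.180 261 [478.3 -74.5] [38.3 72.7] 31.0 [[443.0, -53.0], [481.0, -116.0], [513.0, -96.0], [476.0, -33.0]]
d3 0.190 253 [488.6 -69. ] [34.8 65.5] 18.6 [[462.0, -44.0], [483.0, -106.0], [516.0, -95.0], [495.0, -32.0]]
d3 0.200 130 [500.5 -64.3] [19.6 64.9] 0.1 [[491.0, -32.0], [491.0, -97.0], [510.0, -97.0], [510.0, -32.0]]
```

View pics/c3.png

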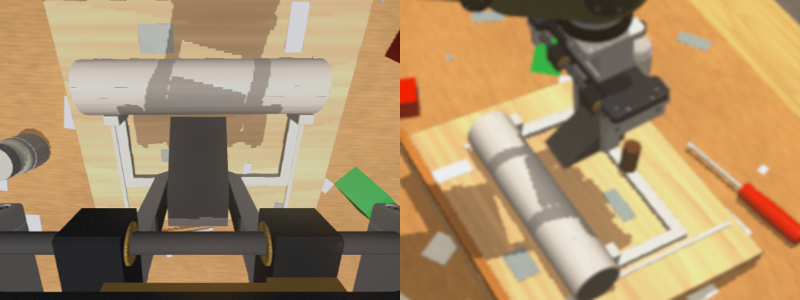

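```bash
python3 cyl.py w3 d3
```

```text
w3 26202 axis x,z at y=-.06 [0.4237 0.0955] yaw 0.0456 0.0005 ends -0.1931 0.0644 rms 0.00037 H 0.0301
d3 3103 axis x,z at y=-.06 [0.4249 0.096 ] yaw 0.0439 0.0017 ends -0.1941 0.0668 rms 0.0009 H 0.0309
```

The wrist view shows the wedge held squarely, with its thin edge just below the tube at about (200,118) and the frame uprights clear on both sides. In the side view the post at (630,155) is clear of the fingers. I'll lower it now.

```bash
python3 -m creep '{"translation":[[0,3,-35],[0,3,-70],[0,3,-95],[0,3,-103],[0,3,-106]],"yaw":[0.006,0.006,0.006,0.006,0.006],"gripper":[180,180,180,180,180]}'
python3 -m creep '{"translation":[[0,0,-1],[0,0,-2],[0,0,-4],[0,0,-6],[0,0,-6]],"yaw":[0,0,0,0,0],"gripper":[180,180,180,180,180]}' 3
```

```text
time_s: 5.87
ee_pos: [0.5028, -0.0564, 0.0565]
eef_rot: [3.138, -0.001, -3.097]
force: [-0.3, -0.5, -1.4]
grip_width: 0.0457
time_s: 6.28
ee_pos: [0.5034, -0.0563, 0.0512]
eef_rot: [3.138, 0.0, -3.098]
force: [1.8, 2.9, 4.2]
grip_width: 0.0462
```

```bash
python3 -m creep '{"translation":[[0,0,0],[0,0,0],[0,0,0],[0,0,0],[0,0,0]],"yaw":[0,0,0,0,0],"gripper":[95,95,95,95,95]}' 3
python3 - <<'E'
from m import *
o=ctrl.get_obs();print(o['ee_pos'],o['grip_width'],o['force'])
k=np.load('pics/plane.npz')['k']
shot('wrist','w4');shot('side','d4',(170,170,350,305),3)
for nm in ('w4','d4'):
    P,p=cloud(nm);C=p.astype(int);x,y,z=P[...,0],P[...,1],P[...,2]
    H=(z-(x*k[0]+y*k[1]+k[2]))*.9877
    m=(x>.40)&(x<.56)&(y>-.11)&(y<-.01)&(C.max(2)-C.min(2)<28)&(C.max(2)<140)
    ta(P[m&(H>.003)&(H<.038)],nm+' wedge');ta(P[m&(H>.031)&(H<.037)],nm+' top')
    for lo in(.003,.01,.02,.03): ta(P[m&(H>lo)&(H<lo+.005)],nm+' H%.3f'%lo)
a=cv2.imread('pics/w4.png');b=cv2.imread('pics/d4.png')
cv2.imwrite('pics/c4.png',np.hstack([cv2.resize(a[60:330,130:430],(400,360)),cv2.resize(b,(400,360))]))
E
python3 cyl.py w4
```

```text
time_s: 6.7
ee_pos: [0.5033, -0.0563, 0.0512]
eef_rot: [3.138, 0.0, -3.098]
force: [-0.1, -0.5, 0.6]
grip_width: 0.0589
[ 0.50331386 -0.05630792  0.051176  ] 0.058927348016707605 [-0.1436449  -0.53430561  0.57709994]
w4 wedge 2473 [505.5 -56.2] [103.7  83.7] 2.1 [[452.0, -16.0], [455.0, -100.0], [559.0, -96.0], [556.0, -12.0]]
w4 top 839 [514.4 -56.4] [41.9 82.7] 2.3 [[492.0, -16.0], [495.0, -99.0], [537.0, -97.0], [534.0, -14.0]]
w4 H0.003 202 [522.1 -55.7] [55.8 83.7] 2.2 [[493.0, -15.0], [496.0, -99.0], [552.0, -96.0], [548.0, -13.0]]
w4 H0.010 181 [525.5 -55. ] [63.8 79.4] 2.3 [[492.0, -17.0], [495.0, -96.0], [559.0, -93.0], [556.0, -14.0]]
w4 H0.020 311 [522.5 -55.6] [57.9 81.7] 2.5 [[492.0, -16.0], [495.0, -98.0], [553.0, -95.0], [550.0, -14.0]]
w4 H0.030 678 [515.1 -56.4] [43.5 82.7] 2.3 [[492.0, -16.0], [495.0, -99.0], [539.0, -97.0], [535.0, -14.0]]
d4 wedge 153 [507.1 -64.4] [ 66.9 117.9] 61.2 [[439.0, -65.0], [543.0, -122.0], [575.0, -63.0], [472.0, -7.0]]
d4 top 50 [483.2 -61.9] [52.3 80.4] 6.9 [[452.0, -25.0], [462.0, -105.0], [514.0, -99.0], [504.0, -19.0]]
d4 H0.003 9 [534.2 -91.8] [41.6 24.1] 14.9 [[511.0, -86.0], [517.0, -109.0], [557.0, -98.0], [551.0, -75.0]]
d4 H0.010 2
d4 H0.020 21 [500.1 -87.3] [15.1 29.2] 35.3 [[486.0, -80.0], [502.0, -104.0], [515.0, -95.0], [498.0, -71.0]]
d4 H0.030 33 [489.5 -61.1] [39.7 80.4] 6.9 [[465.0, -24.0], [475.0, -103.0], [514.0, -99.0], [504.0, -19.0]]
w4 76072 axis x,z at y=-.06 [0.4237 0.0955] yaw 0.0456 0.0005 ends -0.1679 0.0523 rms 0.00034 H 0.0301
```

View pics/c4.png

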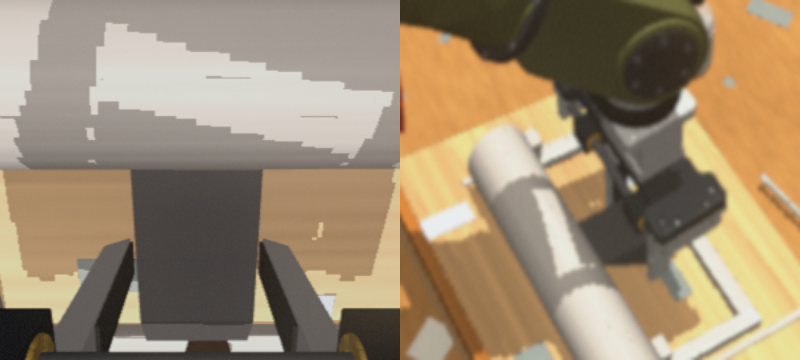

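The wedge lies released and square behind the tube. The fingers are clear on both sides, and the flat top's blunt edge is at crop (197,325). Next I'll measure its position along the slope.

```bash
cat > wd.py <<'E'
from m import *
import sys
k=np.load('pics/plane.npz')['k']; th=.045
d=np.array([np.cos(th),np.sin(th)]);e=np.array([-d[1],d[0]])
T=np.array([.4238,-.064]) # tube centre
n=np.array([-k[0],-k[1],1])/np.sqrt(1+k[0]**2+k[1]**2)
R0=T-.03*n[:2]
def wed(nm):
    P,p=cloud(nm);C=p.astype(int);Q=P.reshape(-1,3);C=C.reshape(-1,3)
    H=(Q[:,2]-(Q[:,:2]@k[:2]+k[2]))*.9877
    # down-slope coordinate of foot point
    F=(Q[:,:2]-H[:,None]*n[:2])-R0; s=F@d/.9877; l=F@e
    m=(s>.01)&(s<.135)&(abs(l)<.06)&(C.max(1)-C.min(1)<28)&(C.max(1)<140)
    return s*1000,l*1000,H*1000,m
if __name__=="__main__":
  for nm in sys.argv[1:]:
    s,l,H,m=wed(nm)
    t=m&(abs(l)<15)
    f=t&(H>8)&(H<28)&(s>15)&(s<90)
    if f.sum()>20:
        a=np.polyfit(s[f],H[f],1);print(nm,'face: slope deg',np.degrees(np.arctan(a[0])).round(1),'thin edge s',(-a[1]/a[0]).round(1),'s at mid minus H/tan32',np.median(s[f]-H[f]/np.tan(np.radians(32))).round(1),f.sum())
    g=t&(H>30)&(H<38)
    if g.sum()>20: print(nm,'top H med',np.median(H[g]).round(1),'s range',np.percentile(s[g],[1,99]).round(1),g.sum(), 'tilt',np.degrees(np.arctan(np.polyfit(s[g],H[g],1)[0])).round(1))
    # sides: from face rows between s bands
    for lo in range(25,95,10):
        b=m&(s>lo)&(s<lo+10)&(H>3)&(abs(l)<35)&(H<37)
        if b.sum()>15: print(lo,np.percentile(l[b],[1,99]).round(1),b.sum(),end=' | ')
    print()
E
python3 wd.py w4
```

```text
w4 top H med 34.3 s range [ 33.3 114.5] 461 tilt -6.8
65 [-34.8  34.9] 424 | 75 [-27.   34.7] 298 | 85 [-25.8  33.6] 104 |
```

Run:
```python
from wd import *
for nm in('w4',):
    s,l,H,m=wed(nm);S=lambda a:a.reshape(420,560)
    p=np.load('pics/w4.npz')['p']
    for v in range(180,318,8): print(v,S(s)[v,278].round(1),S(l)[v,278].round(1),S(H)[v,278].round(1),p[v,278])
    for u in range(225,335,6): print((u,S(s)[250,u].round(1),S(l)[250,u].round(1),S(H)[250,u].round(1)),end=' ')
```

```text
180 20.5 4.5 53.0 [128 123 116]
188 29.2 4.6 39.3 [80 74 71]
196 32.9 4.6 39.9 [78 73 71]
204 37.2 4.6 39.5 [75 71 68]
212 41.1 4.6 40.1 [72 66 64]
220 45.4 4.6 40.0 [73 70 67]
228 49.8 4.6 40.0 [70 67 65]
236 54.5 4.7 39.5 [71 69 66]
244 58.8 4.7 40.0 [71 67 66]
252 62.9 4.7 41.0 [69 67 63]
260 67.3 4.7 41.6 [69 64 62]
268 72.8 4.7 40.7 [67 64 63]
276 76.7 4.7 42.2 [69 65 62]
284 82.3 4.7 41.6 [71 68 66]
292 87.4 4.7 41.9 [68 65 64]
300 92.7 4.7 42.1 [69 65 64]
308 103.7 4.7 36.1 [93 88 84]
316 128.0 4.9 17.1 [63 46 37]
(225, np.float64(74.4), np.float64(-25.9), np.float64(20.7)) (231, np.float64(62.0), np.float64(-19.0), np.float64(40.4)) (237, np.float64(61.7), np.float64(-15.9), np.float64(40.9)) (243, np.float64(62.5), np.float64(-13.1), np.float64(39.7)) (249, np.float64(61.8), np.float64(-9.9), np.float64(40.8)) (255, np.float64(61.6), np.float64(-6.9), np.float64(41.2)) (261, np.float64(61.4), np.float64(-3.9), np.float64(41.4)) (267, np.float64(62.2), np.float64(-0.9), np.float64(40.2)) (273, np.float64(61.8), np.float64(2.1), np.float64(40.9)) (279, np.float64(62.0), np.float64(5.2), np.float64(40.6)) (285, np.float64(61.9), np.float64(8.2), np.float64(40.8)) (291, np.float64(62.0), np.float64(11.2), np.float64(40.6)) (297, np.float64(61.5), np.float64(14.2), np.float64(41.4)) (303, np.float64(62.0), np.float64(17.2), np.float64(40.7)) (309, np.float64(62.4), np.float64(20.3), np.float64(40.0)) (315, np.float64(62.3), np.float64(23.4), np.float64(40.1)) (321, np.float64(62.4), np.float64(26.4), np.float64(40.0)) (327, np.float64(75.0), np.float64(33.4), np.float64(20.0)) (333, np.float64(72.4), np.float64(36.0), np.float64(24.1))
```

The depth profile shows a problem. The sloping face lies parallel to the board at H≈40, so the wedge is tipped nose-up with its thin edge resting on the tube's flank (s=29, H=40). I set it down too far up-slope. The tube hasn't moved, with its axis still at 0.4237. I'll grip the wedge again, lift it away, lay it flat on the bench and redo the placing.

```bash
python3 -m creep '{"translation":[[0,0,0],[0,0,0],[0,0,0],[0,0,0],[0,0,0]],"yaw":[0,0,0,0,0],"gripper":[180,180,180,180,180]}' 15
python3 -m creep '{"translation":[[1,0,2],[3,0,10],[5,0,35],[5,0,75],[5,0,110]],"yaw":[0,0,0,0,0],"gripper":[180,180,180,180,180]}'
python3 -c "
import sys
sys.argv=['x']
from h import *
shot('wrist','w5')"
python3 cyl.py w5
```

```text
time_s: 7.22
ee_pos: [0.5034, -0.0563, 0.0512]
eef_rot: [3.138, 0.0, -3.098]
force: [0.8, -1.7, 0.3]
grip_width: 0.0458
time_s: 7.63
ee_pos: [0.5082, -0.0562, 0.1633]
eef_rot: [3.138, -0.0, -3.098]
force: [0.6, 0.7, -0.7]
grip_width: 0.0459
w5 26701 axis x,z at y=-.06 [0.4238 0.0955] yaw 0.0455 0.0005 ends -0.193 0.0645 rms 0.00038 H 0.0301
```

```bash
python3 -m creep '{"translation":[[-8,40,0],[-16,80,0],[-24,120,0],[-32,160,0],[-38,200,0]],"yaw":[0,0,0,0,0],"gripper":[180,180,180,180,180]}'
python3 -m creep '{"translation":[[0,40,0],[0,82,0],[0,84,-20],[0,84,-60],[0,84,-95]],"yaw":[0,0,0,0,0],"gripper":[180,180,180,180,180]}'
python3 -m creep '{"translation":[[0,0,-30],[0,0,-50],[0,0,-60],[0,0,-63],[0,0,-65]],"yaw":[0,0,0,0,0],"gripper":[180,180,180,180,180]}'
```

```text
time_s: 8.1
ee_pos: [0.4721, 0.1451, 0.1711]
eef_rot: [3.14, 0.01, -3.098]
force: [0.6, -0.6, -1.6]
grip_width: 0.0461
time_s: 8.52
ee_pos: [0.4721, 0.2301, 0.0755]
eef_rot: [3.14, 0.012, -3.096]
force: [-0.2, 0.2, -0.8]
grip_width: 0.0461
time_s: 8.93
ee_pos: [0.4725, 0.2303, 0.0111]
eef_rot: [3.139, 0.013, -3.096]
force: [0.2, -0.1, 0.1]
grip_width: 0.0458
```

```bash
python3 -m creep '{"translation":[[0,0,-3],[0,0,-6],[0,0,-9],[0,0,-12],[0,0,-12]],"yaw":[0,0,0,0,0],"gripper":[180,180,180,180,180]}' 4
python3 -m creep '{"translation":[[0,0,0],[0,0,0],[0,0,0],[0,0,5],[0,0,5]],"yaw":[0,0,0,0,0],"gripper":[90,90,90,90,90]}' 4
cat > bw.py <<'E'
from m import *
shot('wrist','w6')
P,p=cloud('w6');C=p.astype(int);x,y,z=P[...,0],P[...,1],P[...,2]
o=ctrl.get_obs();c=o['ee_pos'][:2]
m=(abs(y-c[1])<.022)&(x>.39)&(x<.54)&(C.max(2)<110)&(C.max(2)-C.min(2)<28)&(z<.09)
b=np.arange(.40,.54,.01)
for lo in b:
    q=m&(x>lo)&(x<lo+.01)
    if q.sum()>8: print(lo.round(2),np.median(z[q]).round(4),q.sum(),end=' | ')
m&=(z>.006)&(z<.045);ta(P[m],'w');ta(P[m&(z>.031)],'top')
E
python3 bw.py
```

```text
time_s: 9.35
ee_pos: [0.4726, 0.2304, -0.0009]
eef_rot: [3.139, 0.013, -3.096]
force: [-0.7, 0.5, 0.3]
grip_width: 0.046
time_s: 9.77
ee_pos: [0.473, 0.2305, 0.005]
eef_rot: [3.139, 0.014, -3.096]
force: [1.1, 1.0, 0.1]
grip_width: 0.0611
0.4 0.0026 411 | 0.41 0.0068 1254 | 0.42 0.0131 1332 | 0.43 0.0193 1413 | 0.44 0.0256 1538 | 0.45 0.0318 1604 | 0.46 0.0345 1268 | 0.47 0.0345 1226 | 0.48 0.0345 487 | w 9669 [448.2 230.2] [74.4 44.2] 0.8 [[411.0, 252.0], [411.0, 208.0], [486.0, 209.0], [485.0, 253.0]]
top 4005 [468.2 230.4] [33.2 44.7] 2.4 [[451.0, 252.0], [453.0, 207.0], [486.0, 209.0], [484.0, 253.0]]
```

The wedge is flat on the bench: thin edge at x≈0.405, blunt end at 0.4855, y≈0.230, yaw ≈2.5°. I'll regrasp it 10 mm further forward and low.

```bash
python3 -m creep '{"translation":[[-4,0,-2],[-8,0,-6],[-10,0,-11],[-10,0,-11],[-10,0,-11]],"yaw":[0,0,0,0,0],"gripper":[90,90,90,90,90]}' 4
python3 -m creep '{"translation":[[0,0,0],[0,0,0],[0,0,0],[0,0,0],[0,0,0]],"yaw":[0,0,0,0,0],"gripper":[180,180,180,180,180]}' 20
python3 -m creep '{"translation":[[0,0,20],[0,0,60],[0,0,100],[0,0,140],[0,0,170]],"yaw":[0,0,0,0,0],"gripper":[180,180,180,180,180]}' 20
```

```text
time_s: 10.23
ee_pos: [0.4626, 0.2305, -0.0068]
eef_rot: [3.139, 0.013, -3.096]
force: [-0.3, -0.1, 0.3]
grip_width: 0.0608
time_s: 10.65
ee_pos: [0.4627, 0.2305, -0.0067]
eef_rot: [3.139, 0.013, -3.096]
force: [0.1, 1.0, -0.7]
grip_width: 0.0459
time_s: 11.07
ee_pos: [0.4629, 0.2306, 0.1667]
eef_rot: [3.138, 0.016, -3.096]
force: [1.1, 0.5, -1.2]
grip_width: 0.0459
```

```bash
python3 -m creep '{"translation":[[20,-40,0],[40,-80,0],[53,-120,0],[53,-160,0],[53,-200,0]],"yaw":[0,0,0,0,0],"gripper":[180,180,180,180,180]}'
python3 -m creep '{"translation":[[0,-40,0],[0,-80,0],[0,-90,0],[0,-90,0],[0,-90,0]],"yaw":[0,0,0,0,0],"gripper":[180,180,180,180,180]}'
cat > hw.py <<'E'
from m import *
import sys
nm=sys.argv[1];shot('wrist',nm);o=ctrl.get_obs();e=o['ee_pos'];print(e.round(4),o['eef_rot'].round(3))
P,p=cloud(nm);C=p.astype(int);x,y,z=P[...,0],P[...,1],P[...,2]
m=(abs(y-e[1])<.035)&(x>e[0]-.09)&(x<e[0]+.05)&(C.max(2)<115)&(C.max(2)-C.min(2)<28)&(z<e[2]+.044)&(z>e[2]+.004)
# exclude fingers: keep near side (x<ee-12mm)
f=m&(x<e[0]-.012)
ta(P[f],'face');print('z at nose',np.percentile(z[f],1).round(4))
g=f&(abs(y-e[1]+.002)<.015);a=np.polyfit(x[g],z[g],1);print('face angle',np.degrees(np.arctan(a[0])).round(1))
t=m&(x>e[0]-.004)&(z>e[2]+.035)&(abs(y-e[1])<.02);print('top xmax',np.percentile(x[t],99).round(4),t.sum())
E
python3 hw.py w7; python3 cyl.py w7
```

```text
time_s: 11.48
ee_pos: [0.516, 0.0316, 0.1665]
eef_rot: [3.138, 0.015, -3.096]
force: [1.0, -0.1, -1.4]
grip_width: 0.0457
time_s: 11.9
ee_pos: [0.5159, -0.0583, 0.1664]
eef_rot: [3.138, 0.015, -3.097]
force: [0.5, 0.3, -1.6]
grip_width: 0.0458
[ 0.5159 -0.0575  0.1664] [ 3.138  0.015 -3.095]
face 7492 [481.6 -60.1] [46.2 46.2] 2.5 [[458.0, -38.0], [460.0, -84.0], [506.0, -82.0], [504.0, -36.0]]
z at nose 0.1738
face angle 32.1
top xmax 0.5376 3149
w7 27164 axis x,z at y=-.06 [0.4238 0.0955] yaw 0.0456 0.0004 ends -0.193 0.0647 rms 0.00038 H 0.0301
```

```bash
python3 -m creep '{"translation":[[0,-2,-35],[0,-2,-70],[0,-2,-95],[0,-2,-107],[0,-2,-111]],"yaw":[0,0,0,0,0],"gripper":[180,180,180,180,180]}'
python3 -m creep '{"translation":[[0,0,-1],[0,0,-2],[0,0,-4],[0,0,-6],[0,0,-7]],"yaw":[0,0,0,0,0],"gripper":[180,180,180,180,180]}' 3
python3 hw.py w8
```

```text
time_s: 12.37
ee_pos: [0.5149, -0.0577, 0.0532]
eef_rot: [3.137, 0.012, -3.093]
force: [0.6, 0.4, -0.2]
grip_width: 0.0458
time_s: 12.78
ee_pos: [0.5153, -0.0576, 0.0467]
eef_rot: [3.137, 0.013, -3.093]
force: [1.1, 0.5, -0.8]
grip_width: 0.0459
[ 0.5151 -0.0577  0.0464] [ 3.137  0.012 -3.093]
face 7327 [481.1 -59.2] [45.3 46. ] 2.0 [[458.0, -37.0], [459.0, -83.0], [505.0, -81.0], [503.0, -35.0]]
z at nose 0.0613
face angle 25.6
top xmax 0.5391 3245
```

The wedge is pivoting onto the slope as intended: face angle 25.6°, where flat would be 23°. Releasing it.

```bash
python3 -m creep '{"translation":[[0,0,0],[0,0,0],[0,0,0],[0,0,0],[0,0,0]],"yaw":[0,0,0,0,0],"gripper":[100,100,100,100,100]}' 3
python3 hw.py w9; python3 wd.py w9; python3 cyl.py w9
```

```text
time_s: 13.25
ee_pos: [0.5151, -0.0577, 0.0464]
eef_rot: [3.137, 0.013, -3.094]
force: [-0.1, 0.5, 0.1]
grip_width: 0.0569
[ 0.5151 -0.0577  0.0464] [ 3.137  0.012 -3.093]
face 7170 [481.  -59.3] [45.6 45.7] 2.2 [[457.0, -37.0], [459.0, -83.0], [505.0, -81.0], [503.0, -36.0]]
z at nose 0.0612
face angle 23.0
top xmax 0.5392 3084
w9 face: slope deg 31.5 thin edge s 36.5 s at mid minus H/tan32 37.0 3749
w9 top H med 34.0 s range [ 84.6 126.3] 2815 tilt 4.0
35 [-20.2  24.4] 544 | 45 [-20.   24.3] 1679 | 55 [-20.4  24.6] 1740 | 65 [-20.1  24.5] 1793 | 75 [-34.2  34.1] 2172 | 85 [-33.1  33.2] 2186 | 
w9 84683 axis x,z at y=-.06 [0.4237 0.0955] yaw 0.0456 0.0005 ends -0.1635 0.0443 rms 0.00035 H 0.0301
```

```bash
python3 -m creep '{"translation":[[0,0,0],[0,0,0],[0,0,0],[0,0,0],[0,0,0]],"yaw":[0,0,0,0,0],"gripper":[180,180,180,180,180]}' 5
python3 -m creep '{"translation":[[-5,-0.6,0.8],[-10,-1.2,1.6],[-15,-1.8,2.4],[-20,-2.5,3.1],[-23,-3,3.6]],"yaw":[0,0,0,0,0],"gripper":[180,180,180,180,180]}' 5
python3 hw.py w10; python3 wd.py w10; python3 cyl.py w10
```

```text
time_s: 13.72
ee_pos: [0.5151, -0.0577, 0.0464]
eef_rot: [3.137, 0.012, -3.093]
force: [-0.6, -0.5, 0.0]
grip_width: 0.0458
time_s: 14.13
ee_pos: [0.4914, -0.0608, 0.0502]
eef_rot: [3.137, 0.012, -3.094]
force: [0.4, 0.1, 0.3]
grip_width: 0.0456
[ 0.4912 -0.0608  0.0502] [ 3.137  0.012 -3.094]
face 2914 [470.3 -61.9] [18.7 45.5] 1.4 [[460.0, -39.0], [462.0, -85.0], [480.0, -84.0], [479.0, -39.0]]
z at nose 0.0759
face angle 23.0
top xmax 0.5151 3069
w10 face: slope deg 31.1 thin edge s 11.6 s at mid minus H/tan32 12.8 2047
w10 top H med 34.1 s range [60.4 92.9] 2798 tilt 4.8
35 [-22.2  22.5] 838 | 45 [-22.2  22.5] 1796 | 55 [-33.5  33.9] 2712 | 65 [-23.   22.8] 1470 | 75 [-22.3  22.4] 1155 | 85 [-21.9  22.4] 884 | 
w10 72222 axis x,z at y=-.06 [0.4237 0.0955] yaw 0.0455 0.0005 ends -0.1716 0.0486 rms 0.00034 H 0.0301
```

```bash
python3 -m creep '{"translation":[[-1,0,0.2],[-2,-0.1,0.3],[-3,-0.1,0.5],[-3,-0.1,0.5]],"yaw":[0,0,0,0],"gripper":[180,180,180,180]}' 5
python3 hw.py w11|grep '\['; python3 wd.py w11|grep face; python3 cyl.py w11
python3 -m creep '{"translation":[[-0.5,0,0.1],[-1,0,0.2],[-1,0,0.2]],"yaw":[0,0,0],"gripper":[180,180,180]}' 5
python3 hw.py w12|grep '\['; python3 wd.py w12|grep face; python3 cyl.py w12
```

```text
time_s: 14.52
ee_pos: [0.4881, -0.0609, 0.0507]
eef_rot: [3.137, 0.012, -3.094]
force: [-0.4, 0.1, 0.4]
grip_width: 0.0461
[ 0.4881 -0.0609  0.0507] [ 3.137  0.012 -3.094]
face 2464 [468.4 -61.9] [15.6 45.6] 0.4 [[460.0, -39.0], [461.0, -85.0], [476.0, -85.0], [476.0, -39.0]]
w11 face: slope deg 30.8 thin edge s 7.7 s at mid minus H/tan32 9.5 1718
w11 71604 axis x,z at y=-.06 [0.4238 0.0955] yaw 0.0454 0.0005 ends -0.1725 0.0488 rms 0.00035 H 0.0302
time_s: 14.82
ee_pos: [0.4871, -0.0609, 0.0509]
eef_rot: [3.137, 0.012, -3.094]
force: [0.8, -0.3, -0.4]
grip_width: 0.0462
[ 0.4871 -0.0609  0.0509] [ 3.137  0.012 -3.094]
face 2295 [468.  -61.9] [14.7 45.4] 1.1 [[460.0, -39.0], [461.0, -85.0], [476.0, -84.0], [475.0, -39.0]]
w12 face: slope deg 30.5 thin edge s 6.2 s at mid minus H/tan32 8.5 1614
w12 71361 axis x,z at y=-.06 [0.4238 0.0955] yaw 0.0457 0.0005 ends -0.1727 0.0494 rms 0.00035 H 0.0301
```

```bash
python3 -m creep '{"translation":[[-0.5,0,0.1],[-0.5,0,0.1],[-0.5,0,0.1]],"yaw":[0,0,0],"gripper":[180,180,180]}' 5
python3 hw.py w13|grep '\['; python3 cyl.py w13
python3 -m creep '{"translation":[[-0.5,0,0.1],[-0.5,0,0.1],[-0.5,0,0.1]],"yaw":[0,0,0],"gripper":[180,180,180]}' 5
python3 hw.py w14|grep '\['; python3 wd.py w14; python3 cyl.py w14
```

```text
time_s: 15.12
ee_pos: [0.4866, -0.0609, 0.051]
eef_rot: [3.137, 0.012, -3.094]
force: [0.7, 0.7, -0.8]
grip_width: 0.0458
[ 0.4866 -0.0609  0.051 ] [ 3.137  0.012 -3.094]
face 2196 [467.5 -57.2] [55.  14.3] 90.0 [[460.0, -85.0], [475.0, -85.0], [475.0, -30.0], [460.0, -30.0]]
w13 71470 axis x,z at y=-.06 [0.4237 0.0955] yaw 0.0457 0.0005 ends -0.1732 0.0496 rms 0.00035 H 0.0302
time_s: 15.42
ee_pos: [0.4861, -0.0609, 0.0511]
eef_rot: [3.137, 0.012, -3.094]
force: [2.1, 0.2, -1.4]
grip_width: 0.0459
[ 0.4862 -0.0609  0.0511] [ 3.137  0.012 -3.094]
face 2192 [467.  -61.9] [14.3 45.6] 0.0 [[460.0, -39.0], [460.0, -85.0], [474.0, -85.0], [474.0, -39.0]]
w14 face: slope deg 30.3 thin edge s 4.9 s at mid minus H/tan32 7.5 1553
w14 top H med 34.2 s range [54.9 87.7] 2823 tilt 4.8
35 [-22.   22.6] 1025 | 45 [-33.2  33.8] 2352 | 55 [-32.4  33.1] 2102 | 65 [-22.7  22.8] 1219 | 75 [-22.1  22.5] 1124 | 85 [-21.4  22.5] 312 | 
w14 71486 axis x,z at y=-.06 [0.4233 0.0956] yaw 0.0456 0.0005 ends -0.1734 0.0497 rms 0.00035 H 0.0301
```

Contact: the last half-millimetre raised a 2 N push and shifted the tube only 0.4 mm, and the wedge is flat and central (sides at ±22 mm). I'll release it, rise and look.

```bash
python3 -m creep '{"translation":[[0,0,0],[0,0,0],[0,0,0],[0,0,0],[0,0,0]],"yaw":[0,0,0,0,0],"gripper":[90,90,90,90,90]}' 5
python3 -m creep '{"translation":[[0,0,15],[0,0,45],[0,0,75],[10,2,80],[20,4,80]],"yaw":[0,0,0,0,0],"gripper":[90,90,90,90,90]}' 5
python3 - <<'E'
from wd import *
shot('wrist','w15');shot('side','d15',(170,170,350,305),3)
P,p=cloud('d15');x,y=P[...,0],P[...,1];H=(P[...,2]-(x*k[0]+y*k[1]+k[2]))*.9877
po=(H>.045)&(H<.055)&(x>.54)&(x<.6)&(y<-.02)&(y>-.08);ta(P[po],'posttop d15')
a=cv2.imread('pics/w15.png');b=cv2.imread('pics/d15.png')
cv2.imwrite('pics/c15.png',np.hstack([cv2.resize(a,(400,300)),cv2.resize(b,(400,300))]))
E
python3 wd.py w15; python3 cyl.py w15
```

```text
time_s: 15.88
ee_pos: [0.4861, -0.0609, 0.0511]
eef_rot: [3.137, 0.012, -3.094]
force: [-0.9, -1.1, -0.5]
grip_width: 0.0607
time_s: 16.3
ee_pos: [0.5073, -0.0571, 0.1337]
eef_rot: [3.138, 0.016, -3.094]
force: [-0.1, 0.2, -0.7]
grip_width: 0.0609
posttop d15 70 [562.9 -51.2] [22.9 17.7] 0.8 [[551.0, -43.0], [552.0, -60.0], [574.0, -60.0], [574.0, -42.0]]
w15 face: slope deg 31.3 thin edge s 6.6 s at mid minus H/tan32 7.7 979
w15 top H med 34.2 s range [28.8 88.1] 1530 tilt 1.5
25 [-34.   30.3] 68 | 35 [-21.7  22.3] 834 | 45 [-21.6  22.2] 850 | 55 [-21.4  22.9] 817 | 65 [-21.6  22.4] 659 | 75 [-22.2  22.6] 633 | 85 [-22.3  22.1] 189 | 
w15 35488 axis x,z at y=-.06 [0.4233 0.0956] yaw 0.0456 0.0004 ends -0.1932 0.0645 rms 0.00037 H 0.0301
```

View pics/c15.png

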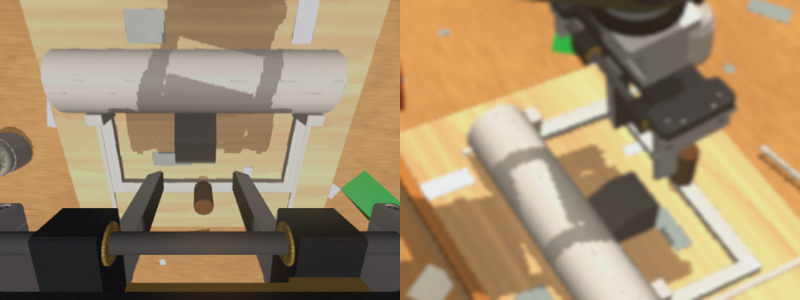

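The wrist view shows the chock centred under the tube at (195,137), with the post at (203,197) between the open fingers. The side view agrees. I'll take the post's position from this view.

```bash
python3 - <<'E'
from wd import *
for nm in('w15','s0'):
    P,p=cloud(nm);x,y=P[...,0],P[...,1];H=(P[...,2]-(x*k[0]+y*k[1]+k[2]))*.9877
    for a,b in((.02,.045),(.045,.056)):
        po=(H>a)&(H<b)&(x>.54)&(x<.6)&(y<-.015)&(y>-.09)&(p.max(2)<110);ta(P[po],nm+str(a))
E
python3 -m creep '{"translation":[[20,3,0],[40,6,0],[53,9,0],[53,9,0]],"yaw":[0,0,0,0],"gripper":[90,90,90,90]}' 5
```

```text
w150.02 427 [552.6 -46.6] [23.9 12.4] 78.5 [[544.0, -57.0], [556.0, -60.0], [561.0, -36.0], [549.0, -34.0]]
w150.045 161 [556.8 -47.2] [22.5 13.7] 79.8 [[548.0, -57.0], [562.0, -59.0], [566.0, -37.0], [552.0, -35.0]]
s00.02 77 [567.3 -50.1] [22.5 11.5] 77.2 [[559.0, -60.0], [570.0, -62.0], [575.0, -40.0], [564.0, -38.0]]
s00.045 65 [565.  -48.3] [20.5 19.8] 44.6 [[551.0, -48.0], [565.0, -63.0], [579.0, -48.0], [565.0, -34.0]]
time_s: 16.73
ee_pos: [0.5606, -0.0475, 0.1305]
eef_rot: [3.137, 0.012, -3.093]
force: [-0.1, 0.8, -0.1]
grip_width: 0.0608
```

```bash
python3 -m creep '{"translation":[[0,-1,-30],[0,-1,-60],[0,-1,-74],[0,-1,-77],[0,-1,-77]],"yaw":[0,0,0,0,0],"gripper":[90,90,90,90,90]}' 5
python3 -m creep '{"translation":[[0,0,0],[0,0,0],[0,0,0],[0,0,0],[0,0,0]],"yaw":[0,0,0,0,0],"gripper":[240,240,240,240,240]}' 10
python3 -m creep '{"translation":[[0,0,0],[0,0,0],[0,0,0]],"yaw":[0,0,0],"gripper":[240,240,240]}' 15
```

```text
time_s: 17.15
ee_pos: [0.5595, -0.0486, 0.0528]
eef_rot: [3.137, 0.01, -3.093]
force: [-0.4, -0.1, 0.6]
grip_width: 0.0608
time_s: 17.57
ee_pos: [0.5597, -0.0486, 0.0534]
eef_rot: [3.137, 0.011, -3.093]
force: [-0.3, -0.6, -1.3]
grip_width: 0.0311
time_s: 17.82
ee_pos: [0.5597, -0.0478, 0.0535]
eef_rot: [3.136, 0.011, -3.093]
force: [-0.6, 5.6, 1.2]
grip_width: 0.0239
```

```bash
python3 -m creep '{"translation":[[2,0.1,-0.3],[4,0.2,-0.6],[6,0.3,-0.9],[8,0.4,-1.3],[10,0.5,-1.6]],"yaw":[0,0,0,0,0],"gripper":[240,240,240,240,240]}' 15
python3 -m creep '{"translation":[[6,0.3,-0.9],[12,0.5,-1.9],[18,0.8,-2.8],[24,1.1,-3.8],[30,1.4,-4.7]],"yaw":[0,0,0,0,0],"gripper":[240,240,240,240,240]}' 15
python3 -m creep '{"translation":[[6,0.3,-0.9],[11,0.5,-1.8],[16,0.7,-2.5],[20,0.9,-3.1],[20,0.9,-3.1]],"yaw":[0,0,0,0,0],"gripper":[240,240,240,240,240]}' 15
```

```text
time_s: 18.23
ee_pos: [0.5699, -0.0473, 0.0519]
eef_rot: [3.136, 0.011, -3.093]
force: [-2.1, 1.1, 1.1]
grip_width: 0.0237
time_s: 18.65
ee_pos: [0.6006, -0.0459, 0.0471]
eef_rot: [3.136, 0.011, -3.093]
force: [-2.1, -0.8, 0.8]
grip_width: 0.0235
time_s: 19.07
ee_pos: [0.6207, -0.045, 0.0438]
eef_rot: [3.136, 0.009, -3.092]
force: [-3.4, 0.8, 2.6]
grip_width: 0.0236
```

```bash
python3 -m creep '{"translation":[[1,0,-0.2],[2,0.1,-0.3],[2,0.1,-0.3]],"yaw":[0,0,0],"gripper":[240,240,240]}' 15
python3 -m creep '{"translation":[[0,0,0],[0,0,0],[0,0,0],[0,0,0]],"yaw":[0,0,0,0],"gripper":[90,90,90,90]}' 15
python3 -m creep '{"translation":[[0,0,20],[0,0,50],[0,0,85],[0,0,120],[0,0,140]],"yaw":[0,0,0,0,0],"gripper":[90,90,90,90,90]}' 15
python3 - <<'E'
from wd import *
shot('wrist','w16');shot('side','d16',(170,170,410,350),2);shot('scene','s16',(90,130,390,310),2)
for nm in('w16','d16','s16'):
    P,p=cloud(nm);x,y=P[...,0],P[...,1];H=(P[...,2]-(x*k[0]+y*k[1]+k[2]))*.9877
    bar=(H>.008)&(H<.014)&(x>.57)&(x<.66)&(y>-.13)&(y<.03);ta(P[bar],nm+' bar')
a=cv2.imread('pics/w16.png');b=cv2.imread('pics/d16.png');c=cv2.imread('pics/s16.png')
g=np.zeros((600,800,3),np.uint8);g[:300,:400]=cv2.resize(a,(400,300));g[:300,400:]=cv2.resize(b,(400,300));g[300:,:500]=cv2.resize(c,(500,300));cv2.imwrite('pics/c16.png',g)
E
python3 wd.py w16; python3 cyl.py w16 d16 s16
```

```text
time_s: 19.32
ee_pos: [0.6219, -0.0449, 0.0436]
eef_rot: [3.135, 0.007, -3.092]
force: [-12.2, -0.0, 7.3]
grip_width: 0.0238
time_s: 19.65
ee_pos: [0.6222, -0.0449, 0.0435]
eef_rot: [3.136, 0.007, -3.092]
force: [0.8, 0.3, 0.2]
grip_width: 0.0468
time_s: 20.07
ee_pos: [0.6231, -0.0451, 0.1878]
eef_rot: [3.136, 0.011, -3.092]
force: [-0.2, -0.6, 0.1]
grip_width: 0.061
w16 bar 1784 [614.3 -50.1] [ 18.3 160.4] 2.7 [[601.0, 30.0], [609.0, -131.0], [627.0, -130.0], [620.0, 30.0]]
d16 bar 347 [615.9 -50. ] [ 18.4 158.8] 2.4 [[603.0, 29.0], [610.0, -130.0], [628.0, -129.0], [622.0, 30.0]]
s16 bar 396 [615.7 -50. ] [ 21.7 160.5] 2.7 [[601.0, 30.0], [609.0, -131.0], [630.0, -130.0], [623.0, 31.0]]
w16 face: slope deg 29.1 thin edge s 3.3 s at mid minus H/tan32 7.9 1153
w16 top H med 34.0 s range [28.7 86.9] 1515 tilt 1.0
25 [-31.3  31.7] 782 | 35 [-22.   22.9] 668 | 45 [-21.9  22.9] 694 | 55 [-21.7  22.8] 701 | 65 [-22.   22.2] 700 | 75 [-21.5  22.4] 647 | 85 [-21.9  22.5] 166 | Traceback (most recent call last):
  File "cyl.py", line 15, in <module>
    y0,y1=np.percentile(Q[:,1],[.3,99.7])
          ~~~~~~~~~~~~~^^^^^^^^^^^^^^^^^^
    return _quantile_unchecked(
        a, q, axis, out, overwrite_input, method, keepdims, weights)
    return _ureduce(a,
                    func=_quantile_ureduce_func,
    ...<5 lines>...
                    overwrite_input=overwrite_input,
                    method=method)
    r = func(a, **kwargs)
    result = _quantile(arr,
                       quantiles=q,
    ...<2 lines>...
                       out=out,
                       weights=wgt)
    slices_having_nans = np.isnan(arr[-1, ...])
                                  ~~~^^^^^^^^^
IndexError: index -1 is out of bounds for axis 0 with size 0
```

View pics/c16.png

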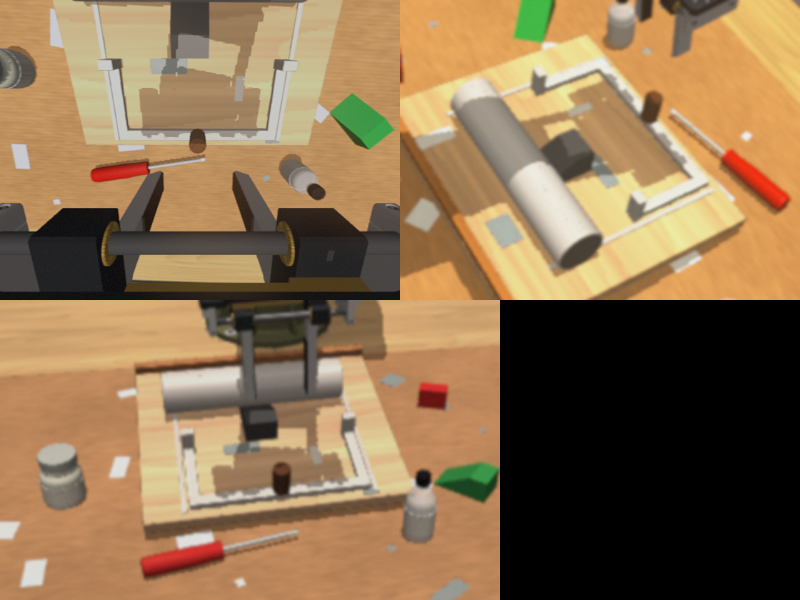

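The frame is fully back: the force rose to 12 N at its end stop, and the cross bar moved 555.8→615 mm. The uprights are clear of the tube, the chock alone holds the tube at (525,170) in the side view, and the bystanders look untouched. One last check of the tube over time, then I hand in.

```bash
python3 cyl.py d16 s16; python3 -m creep '{"translation":[[0,0,10],[0,0,20],[0,0,20],[0,0,20],[0,0,20]],"yaw":[0,0,0,0,0],"gripper":[90,90,90,90,90]}' 15
python3 -c "
from h import *
shot('side','d17')
a=np.load('pics/d0.npz')['p'].astype(int);b=np.load('pics/d17.npz')['p'].astype(int)
"
python3 cyl.py d17 && python3 -c "
from station import ctrl
print(ctrl.get_obs()['force'],ctrl.hand_in())"
```

```text
d16 3093 axis x,z at y=-.06 [0.4245 0.0961] yaw 0.0438 0.0028 ends -0.1941 0.0657 rms 0.00089 H 0.0308
s16 1465 axis x,z at y=-.06 [0.4218 0.0962] yaw 0.0483 0.0007 ends -0.1934 0.0656 rms 0.00116 H 0.0305
time_s: 20.63
ee_pos: [0.6227, -0.045, 0.2044]
eef_rot: [3.136, 0.009, -3.092]
force: [0.0, 0.2, -1.3]
grip_width: 0.0606
d17 3096 axis x,z at y=-.06 [0.4244 0.096 ] yaw 0.0436 0.0018 ends -0.1941 0.0662 rms 0.00091 H 0.0308
the job is handed in; nothing more can be done
[ 0.12267202  0.12939851 -0.43755389] None
```

The job is done and handed in at about 20.7 s. The grey wedge is flat on the board, square and snug under the middle of the tube's low side. After that, the stop frame was drawn fully back to its end stop, so the chock alone holds the tube.

**Final checks**
- **Tube:** in the side camera it shifted about 0.4–0.5 mm (axis x from 0.4249 to 0.4244). It was steady in the two last pictures, about half a second apart.
- **Wedge:** it sits within about 1 mm of the tube's mid-length.
- **Frame:** the cross bar moved about 59 mm horizontally, which is 60 mm along the slope. The pull rose to 12 N at the end stop.
- **Bystanders:** the jar, glue bottle, screwdriver and look-alikes looked untouched in the last pictures; I did not measure them.
- **Robot:** the gripper was open and clear of everything.

**What went wrong or disagreed**
- **Tool height:** the fingertips were about 27 mm higher relative to the reported TCP than stated. The first grasp closed just above the wedge without moving it, and I corrected for the offset from depth readings.
- **First placing:** it was too far up-slope, and the wedge's thin edge rested on the tube's side. The tube did not move. I laid the wedge flat on the bench, regrasped it and placed it again.
- **Thin-edge position:** the camera estimate put the thin edge 7.5–7.9 mm from the tube's resting line, against the nominal 8.6 mm, which is within the 2 mm calibration. The tube moving only 0.4 mm at about 2 N of push is what confirmed contact.

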